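# Turn the last biscuit chocolate side up and fit it into the row

## Robot

A 6-joint arm with a two-finger parallel gripper is mounted at the origin on a cart in front of the work surface, level with it; the furniture and walls round the work are solid. World frame = base frame: x ahead of the robot, y to its left, z up, the work surface at z = 0. Lengths are in m, angles in degrees, forces in N, time in s.
With the tool pointing down it reaches from about 0.25 to 0.725 m from the base axis. Payload 9.7 kg.
Tool frame: the origin (TCP) lies on the centre line of the jaws, within the pads' length; the fingertips stand bot.nose_length ahead of it and the grasp point (between the pads) lies 11 mm behind it (bot.nose_length is the distance from the TCP to the fingertips, in m); z points along the fingers, y is the line along which they close (so a half turn about z gives the same grasp; the last joint's range is limited). The gripper opens to 85 mm and grips with 20 to 120 N. Pads are 22 mm wide; open, the fingers measure 114 mm over their backs; the gripper's body (76 mm by 85 mm) begins 54 mm behind the grasp point. The pads swing forward as they close: fully open they stand 13 mm farther back than shut.
Start: joints at [75.172, 4.979, 10.078, 95.1, 0, 90], TCP at [0.141, 0.532, 0.206] pointing down, gripper open.
Joint ranges: [-179.16, 179.16], [-48.56, 103.87], [-65.8, 70.77], [-126.05, 130.52], [-82.76, 87.17], [-180, 180]. Speed limits (degrees/s): [127.2, 127.2, 147.25, 180, 180, 180].

## Interface

Orientations are given as [roll, pitch, yaw] about the fixed x, y, z axes, in that order (R = Rz(yaw) Ry(pitch) Rx(roll)).
In Python, from workcell import bot gives the robot as it stands. The module is installed in compiled form; this text tells all that it offers.
- The arm moves only by the shell command python3 -m inch 'ROWS' [OPENING] [FORCE]. ROWS is JSON, a list of rows, each a list of 4 numbers: the shift along the world's x, y, z in cm, then the turn about the world's z in degrees. A call has exactly 8 rows; each row is the pose to reach, as a shift and turn from the pose commanded when the call began; what a row does not reach only later rows make up. A row lasts 1/8 s, in which the tool goes at most 62.5 mm and 10.7 degrees, less where a joint would pass 70% of its speed; a pose out of reach is approached as far as the arm can. A call with a gripper value outside its range is refused whole. OPENING is the finger opening in cm, from 0 to 8.54, set as the call begins (- or left out, the last holds). The fingers move at their own pace and stop on an object; FORCE is the grip in N (left out, the last holds). Time passes only in rows, so rows that repeat a pose let the fingers close, or fill a call up. It gives the time, the measured TCP pose, the force, the opening and the grip force at its end, in the units of the state.
- bot.get_obs(): the state, without advancing time (a new reading comes with each control period).
- bot.camera(name): name is "scene" or "top"; returns a dict with "img" (384x512x3 uint8, red, green, blue), "fovy" (degrees; the focal length in pixels is half the picture's height over the tangent of half this angle, whatever the lens; pixels are square), "cx", "cy" (the principal point, pixels), "dist" ([k1, k2, p1, p2, k3] as OpenCV has them; the pictures are not rectified), "R" (3x3) and "t" (3): a world point X has camera coordinates R X + t. Camera axes: x right, y down, z forward; pixel columns grow to the right and rows downward; lengths in m; the calibration is good to about 2 mm. A picture is of the moment at which its call begins. There is no depth.
- bot.job_done(): hands the job in; it is judged then, once.
Trained networks look in a picture, given as the dict that the camera call returned (one of the last four; its "shot" number tells which), for a name from the list of things; names that differ only in an ending like _2 or _b are one class to them, and where a whole thing is asked for, a point or a joint stands for the part that bears it (a point fixed in the world has none). Each returns a list of dicts, best first, with "score" (0 to 1); they miss things now and then, are a little off and sometimes report something else, mostly with a low value. They report only what shows in the picture. A call takes as long as a camera call. They do not tell look-alikes from the thing itself.
- bot.find_in(thing, picture): "point" ([column, row] in pixels, amid what is visible of it).
- bot.landmark_of(thing, picture): "point" ([column, row] in pixels: a listed point, or the origin of a listed thing).
The state is a dict: "time": time; "q": joint angles; "qd": joint speeds; "joint_efforts": joint torques, N m; "ee_pos": TCP position; "tcp_rot": TCP orientation; "wrist_force": force on the tool from outside, world axes, zero at the start; "torque": the same for the moment, N m; "opening": finger opening in m; "grasp_force": force on a finger pad.
Only numpy, scipy, OpenCV 4.12 (cv2) and the standard library are available. Lean on these libraries where they do the work, as an engineer would, in place of code of your own. Each camera call takes 0.05 s, during which the arm holds its last target. There are 200 camera calls.

## Task

Pick up the spatula and use it to turn over the biscuit that lies pale side up at the front of the finishing board, so that it comes down chocolate side up on the raised marble. Then push it with the spatula into the gap between the two others, easing them aside, until it sits at the back fence in the row of three. Finally lay the spatula back flat in its tray; do not touch the biscuit with the gripper or toss it high, and keep all three biscuits flat on the marble, chocolate side up, at the back fence.

Things in the scene. Friction and masses are not known exactly. Their poses are not given: they have to be found in the camera images.
- biscuit: The biscuit to turn, loose, 45 g, 64 mm across, 18 mm thick; one face pale, one chocolate. Flat faces 44 mm across; the edge bevels out 10 mm to an upright rim band 8 mm high, so the rim overhangs the surface by 5 mm all round. Origin at its centre, z out of the pale face. Starts pale side up on the board's apron, up to 25 mm short of the step, which can serve as the pivot to tip it over.
- neighbour_a: Loose biscuit already in the row on the board's +y side, same make and size as the one to turn (origin at its centre, z out of the pale face). It lies chocolate side up (z down) on the marble and must stay so.
- neighbour_b: The same on the board's -y side. The gap between the two is narrower than a biscuit, but the row has room for three side by side, with 40 mm to spare.
- board: Fixed board, 260 mm wide (y). Origin on the counter under the step's edge; x from apron to back fence, z up. Walnut apron, top 4 mm above the counter, x -108 to 0 mm; at x = 0 an upright 7 mm step up to the marble, top 11 mm above the counter. Fences 12 mm above the marble: back, inner face x = 138 mm; ends, inner faces y = +/-116 mm. A biscuit at the back fence has its centre at x = 106 mm.
- spatula: Loose cranked spatula, 100 g. Origin in the middle of its wooden grip, x to the blade, z up. Grip 16 mm wide (y), 22 mm high, x -95 to 35 mm. Flat steel blade 52 mm wide, 2.5 mm thick, x 60 to 130 mm, straight front edge, underside 40 mm below the origin. A wire foot at x = -98 mm, 42 mm wide, equally low, lets it stand level by itself.
- tray: Fixed white tray with a blue rim, 290 mm (x) by 124 mm (y). Origin on the counter under its centre, z up. Floor 3 mm, rim 7 mm above the counter, rim 4 mm wide. The spatula starts standing in it, blade toward +x, its origin 43 mm above the counter and about 15 mm to the -x side of the centre; it fits with some 25 mm to spare each way.
Things that resemble listed ones, but are neither listed nor needed, are in the scene too. Leave any green look-alike of the biscuit alone.

How it is judged:
By the outcome, as a careful person would: the job done as asked, in the order asked, and still so for the second after the job is handed in, with the robot touching nothing.
It also fails if it takes over 59 s, if anything falls off the work surface, if the arm or the gripper's body presses on something with over 40 N, if the wrist force passes 120 N, or if a joint passes its speed limit or range.

## Working session

There is one attempt and no reset: what is moved stays moved. The work goes in short steps, Python scripts to look and compute and a shell command to move; the robot and the scene stay as the last step left them, time stands still between calls to the robot, and variables do not carry over. Pictures are saved under pics/ and viewed, at most 10 in all, crops included, and the job is handed in when it is done.

```bash
mkdir -p pics; cat > h.py <<'E'
import numpy as np,cv2
from workcell import bot
def cam(n):
    p=bot.camera(n); h=p["img"].shape[0]; f=h/2/np.tan(np.radians(p["fovy"]/2))
    K=np.array([[f,0,p["cx"]],[0,f,p["cy"]],[0,0,1.]]); return p,K
def ray(p,K,pt,z):
    n=cv2.undistortPoints(np.array([[pt]],float),K,np.array(p["dist"],float))[0,0]
    R=np.array(p["R"]);t=np.array(p["t"]); C=-R.T@t; d=R.T@np.array([n[0],n[1],1]); return C+d*(z-C[2])/d[2]
def proj(p,K,X):
    r,_=cv2.Rodrigues(np.array(p["R"],float)); return cv2.projectPoints(np.array(X,float).reshape(-1,1,3),r,np.array(p["t"],float),K,np.array(p["dist"],float))[0][:,0]
def save(p,name): cv2.imwrite("pics/"+name,p["img"][:,:,::-1])
E
python3 - <<'E'
from h import *
Z=dict(biscuit=.013,neighbour_a=.02,board=0,spatula=.043,tray=0)
for n in("top","scene"):
    p,K=cam(n); save(p,n+"0.png"); print(n,-np.array(p["R"]).T@p["t"])
    for k,z in Z.items():
        for r in bot.landmark_of(k,p)[:5]: print(k,np.round(r["point"]),round(r["score"],2),np.round(ray(p,K,r["point"],z),3))
print(bot.get_obs(),bot.nose_length)
a=cv2.imread("pics/top0.png");b=cv2.imread("pics/scene0.png")
E
```

```text
top [0.43199033 0.10403226 0.92940726]
biscuit [129. 236.] 0.97 [0.424 0.394 0.013]
biscuit [127. 189.] 0.87 [0.541 0.405 0.013]
biscuit [310. 196.] 0.66 [ 0.531 -0.054  0.013]
neighbour_a [363. 161.] 0.97 [ 0.624 -0.188  0.02 ]
neighbour_a [377. 210.] 0.73 [ 0.499 -0.223  0.02 ]
board [329. 191.] 0.68 [ 0.547 -0.105  0.   ]
spatula [185. 214.] 0.59 [0.479 0.252 0.043]
tray [192. 212.] 0.97 [0.487 0.24  0.   ]
scene [ 0.12573435 -0.73214164  0.58900348]
biscuit [277. 228.] 0.65 [ 0.527 -0.054  0.013]
biscuit [209. 148.] 0.6 [0.54  0.414 0.013]
biscuit [180. 159.] 0.52 [0.432 0.378 0.013]
neighbour_a [309. 271.] 0.89 [ 0.511 -0.215  0.02 ]
neighbour_a [342. 248.] 0.87 [ 0.614 -0.186  0.02 ]
neighbour_a [276. 231.] 0.2 [ 0.514 -0.07   0.02 ]
board [294. 243.] 0.96 [ 0.543 -0.105  0.   ]
spatula [205. 164.] 0.73 [0.471 0.259 0.043]
tray [217. 182.] 0.77 [0.491 0.224 0.   ]
{'time': 0.6, 'q': array([ 7.51717413e+01,  4.97787213e+00,  1.00795984e+01,  9.50996925e+01,
       -7.94168177e-04,  9.00005292e+01]), 'qd': array([-0.02284115,  0.03613623,  0.05235806,  0.02012307,  0.07298796,
        0.00146664]), 'joint_efforts': array([ 3.81384398e-04, -5.19817650e+01,  4.64695466e+01,  1.03230363e-03,
        1.15521807e-04,  7.55035927e-07]), 'ee_pos': array([0.14076238, 0.53168547, 0.20630642]), 'tcp_rot': array([1.79997966e+02, 7.94149390e-04, 1.65171212e+02]), 'wrist_force': array([0.58093497, 0.03544074, 0.55272806]), 'torque': array([-0.00636804, -0.02933251,  0.00443108]), 'grasp_force': 0.0, 'opening': 0.08554836114886316} 0.008
```

```bash
python3 - <<'E'
import cv2
a=cv2.imread("pics/top0.png")[110:290,90:420]
cv2.imwrite("pics/topc.png",cv2.resize(a,None,fx=2.4,fy=2.4,interpolation=cv2.INTER_CUBIC)); print(a.shape)
E
```

```text
(180, 330, 3)
```

View pics/topc.png

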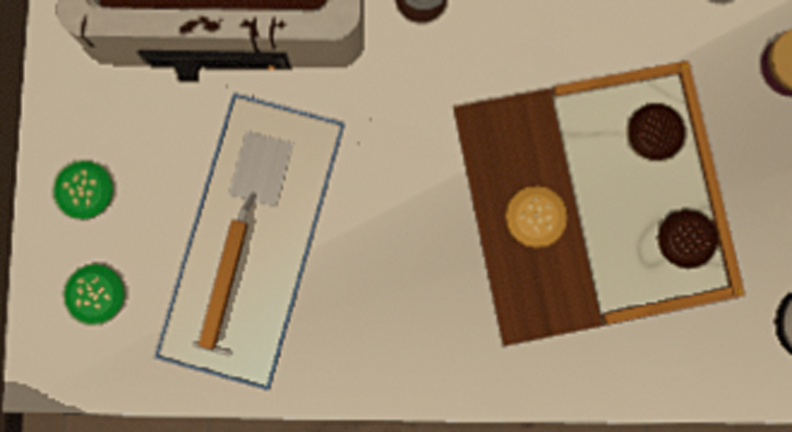

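View pics/scene0.png

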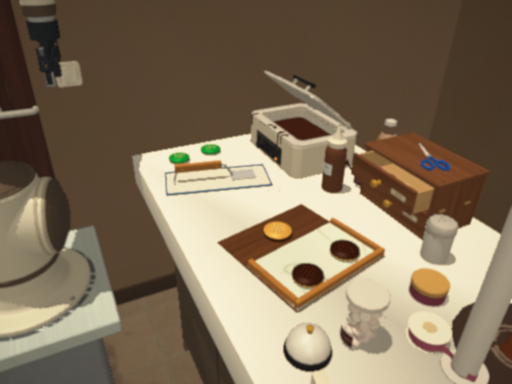

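The pictures show the spatula in the tray, its blade toward world +x. The board lies at the right with its apron on the robot's +y side. The biscuit to turn is on the apron, crop pixel (537,217), with the two dark ones near the back fence at (657,131) and (688,238). The green look-alikes are at the far left. I'll measure these by colour.

```bash
cat >> h.py <<'E'
def rect(p,K,mask,z,seed=None):
    n,l,s,c=cv2.connectedComponentsWithStats(mask.astype(np.uint8),connectivity=8)
    i=l[seed[1],seed[0]] if seed else 1+np.argmax(s[1:,4])
    ys,xs=np.where(l==i)
    P=np.array([ray(p,K,(x,y),z)[:2] for x,y in zip(xs,ys)])
    return P,cv2.minAreaRect((P*1000).astype(np.float32))
E
python3 - <<'E'
from h import *
p,K=cam("top"); I=p["img"]; hsv=cv2.cvtColor(I,cv2.COLOR_RGB2HSV)
o=lambda c:(round(c[0]/2.4+90),round(c[1]/2.4+110))
for nm,c in dict(wal=(500,150),wal2=(530,320),grip=(225,270),blade=(262,170),blue=(250,98),bis=(537,200),dark=(657,131),mar=(610,200),cnt=(400,200),fence=(715,180),tray=(210,210)).items(): x,y=o(c); print(nm,(x,y),hsv[y,x])
H,S,V=[hsv[...,i].astype(int) for i in range(3)]
sub=np.zeros(H.shape,bool); sub[110:290,90:420]=1
w=sub&(V<125)&(S>110)&(H<20); P,r=rect(p,K,w,.004,o((500,150))); print("walnut",r)
b=sub&(H<25)&(S>120)&(V>150); b[:, :275]=0; b[:,:]&=True
x,y=o((537,200)); P,r=rect(p,K,b,.015,(x,y)); print("bis",r,(P.max(0)+P.min(0))/2)
for nm,c in (("a",(657,131)),("b",(688,238))):
    P,r=rect(p,K,sub&(V<85),.022,o(c)); print(nm,r,(P.max(0)+P.min(0))/2)
P,r=rect(p,K,sub&(H<20)&(S>120),.054,o((225,270))); print("grip",r)
bl=sub&(H>95)&(H<125)&(S>60); bl[:,240:]=0
ys,xs=np.where(bl); P=np.array([ray(p,K,q,.007)[:2] for q in zip(xs,ys)]); print("tray",len(P),cv2.minAreaRect((P*1000).astype(np.float32)))
E
```

```text
wal (298, 172) [ 11 190  82]
wal2 (311, 243) [ 10 184  83]
grip (184, 222) [ 15 187 150]
blade (199, 181) [ 18  43 161]
blue (194, 151) [102  73 116]
bis (314, 193) [ 19 146 176]
dark (364, 165) [  8 183  60]
mar (344, 193) [ 23  55 177]
cnt (257, 193) [ 18  55 190]
fence (388, 185) [ 14 184 141]
tray (178, 198) [ 20  59 187]
walnut ((525.9332885742188, -56.372093200683594), (257.5426330566406, 113.07310485839844), 11.779406547546387)
bis ((522.0991821289062, -61.33019256591797), (59.86180114746094, 57.465301513671875), 45.592430114746094) [ 0.52335156 -0.06131853]
a ((613.8396606445312, -189.18966674804688), (59.30415725708008, 59.61619567871094), 88.9568099975586) [ 0.61386406 -0.18911889]
b ((502.2781066894531, -219.55026245117188), (59.86639404296875, 64.03138732910156), 44.489532470703125) [ 0.50167021 -0.22131668]
grip ((446.28460693359375, 254.13571166992188), (17.467409133911133, 128.0225067138672), 77.01182556152344)
tray 137 ((494.3978271484375, 235.6881866455078), (121.08018493652344, 286.1312561035156), 75.66426849365234)
```

```bash
python3 -m inch '[[4,-3.6,-1,1],[8.2,-7.2,-2,2],[12.4,-10.8,-4,2],[16.6,-14.4,-6,2],[20.8,-18,-7,2],[25,-21.5,-8,2],[29.3,-25,-9,2],[33.5,-28.4,-10,2]]' 6 40; python3 -m inch '[[0,0,-3,0],[0,0,-5.5,0],[0,0,-7.4,0],[0,0,-7.4,0],[0,0,-7.4,0],[0,0,-7.4,0],[0,0,-7.4,0],[0,0,-7.4,0]]' 6
```

```text
time: 1.65
ee_pos: [0.4771, 0.2463, 0.1062]
tcp_rot: [180.0, 0.0, 167.2]
wrist_force: [0.3, 0.9, 0.3]
opening: 0.0604
grasp_force: 0.0
time: 2.65
ee_pos: [0.4759, 0.2478, 0.0326]
tcp_rot: [180.0, 0.0, 167.2]
wrist_force: [0.2, 0.3, 0.7]
opening: 0.0599
grasp_force: 0.0
```

```bash
python3 -m inch '[[0,0,0,0],[0,0,0,0],[0,0,0,0],[0,0,0,0],[0,0,0,0],[0,0,0,0],[0,0,0,0],[0,0,0,0]]' 0 100; python3 - <<'E'
from h import *
for n in("top","scene"):
    p,K=cam(n); print([ (round(r["score"],2),np.round(ray(p,K,r["point"],.043),3)) for r in bot.landmark_of("spatula",p)[:2]])
    if n=="top":
        H,S,V=[c.astype(int) for c in cv2.split(cv2.cvtColor(p["img"],cv2.COLOR_RGB2HSV))]
        save(p,"t1.png"); cv2.imwrite("pics/t1c.png",cv2.resize(p["img"][140:280,140:250,::-1],None,fx=4,fy=4))
E
```

```text
time: 3.65
ee_pos: [0.4758, 0.2477, 0.0323]
tcp_rot: [180.0, 0.0, 167.2]
wrist_force: [0.3, 1.1, -0.3]
opening: -0.0001
grasp_force: 0.0
[(0.29, array([ 0.535, -0.106,  0.043]))]
[(0.67, array([0.483, 0.236, 0.043]))]
```

View pics/t1c.png

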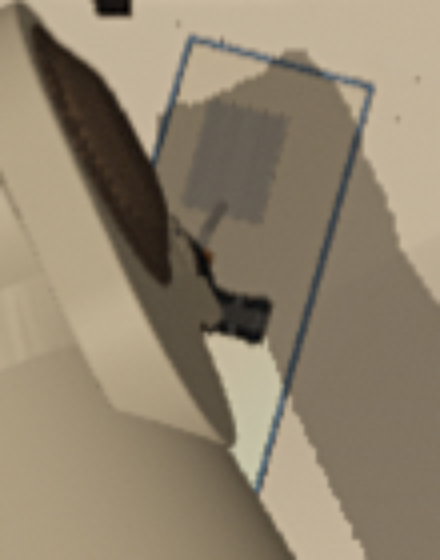

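The jaws closed on nothing; the blade shows at crop (237,160), unmoved, and the gripper at (245,315). I'll check the scene view and the projections.

```bash
python3 - <<'E'
from h import *
ps,Ks=cam("scene"); pt,Kt=cam("top")
c,s=np.cos(np.radians(-13)),np.sin(np.radians(-13))
L=lambda x,y,z:[.4755+c*x-s*y,.2474+s*x+c*y,.043+z]
X=[L(0,0,0),L(.035,0,.011),L(-.095,0,.011),L(.06,.026,-.04),L(.13,.026,-.04),L(.13,-.026,-.04),L(.06,-.026,-.04),[.4758,.2477,.024]]
ims=[]
for p,K,(x0,y0,x1,y1) in((ps,Ks,(150,110,290,210)),(pt,Kt,(140,150,250,250))):
    im=cv2.resize(p["img"][y0:y1,x0:x1,::-1].copy(),None,fx=5,fy=5,interpolation=cv2.INTER_CUBIC)
    for i,q in enumerate(proj(p,K,X)): cv2.circle(im,(int((q[0]-x0+.5)*5),int((q[1]-y0+.5)*5)),3,(0,0,255) if i<7 else (255,0,0),-1)
    ims.append(im)
cv2.imwrite("pics/s1.png",ims[0])
E
```

```text
(no output)
```

View pics/s1.png

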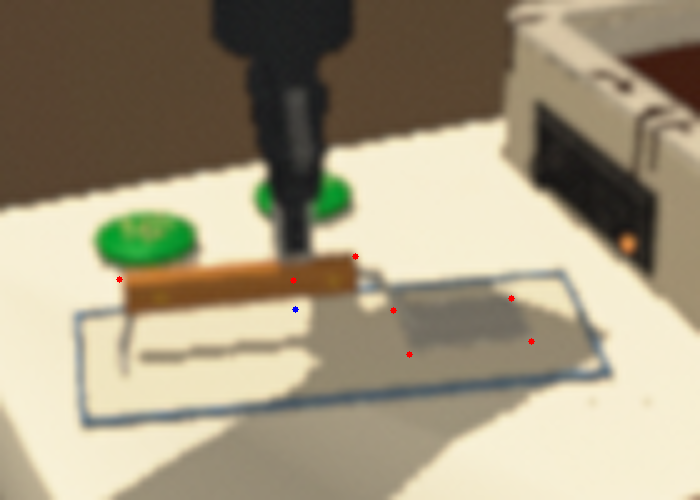

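```bash
python3 - <<'E'
from h import *
p,K=cam("top")
c,s=np.cos(np.radians(-13)),np.sin(np.radians(-13))
L=lambda x,y,z:[.4755+c*x-s*y,.2474+s*x+c*y,.043+z]
X=[L(0,0,0),L(.035,0,.011),L(-.095,0,.011),L(.06,.026,-.04),L(.13,.026,-.04),L(.13,-.026,-.04),L(.06,-.026,-.04)]+[[.4758,.2477,z] for z in(.024,.06,.1,.15)]
x0,y0,x1,y1=140,150,250,250
a=cv2.imread("pics/top0.png")[y0:y1,x0:x1]; b=p["img"][y0:y1,x0:x1,::-1].copy(); out=[]
for m in(a,b):
    im=cv2.resize(m,None,fx=3.6,fy=3.6,interpolation=cv2.INTER_CUBIC)
    for i,q in enumerate(proj(p,K,X)): cv2.circle(im,(int((q[0]-x0+.5)*3.6),int((q[1]-y0+.5)*3.6)),2,(0,0,255) if i<7 else (255,0,0),-1)
    out.append(im)
cv2.imwrite("pics/t2.png",np.hstack(out)); print(bot.get_obs()["q"])
E
```

```text
[ 2.75040111e+01  3.36534478e+00 -1.08931716e+01  7.57410175e+01
 -1.31201650e-03  4.03290512e+01]
```

View pics/t2.png

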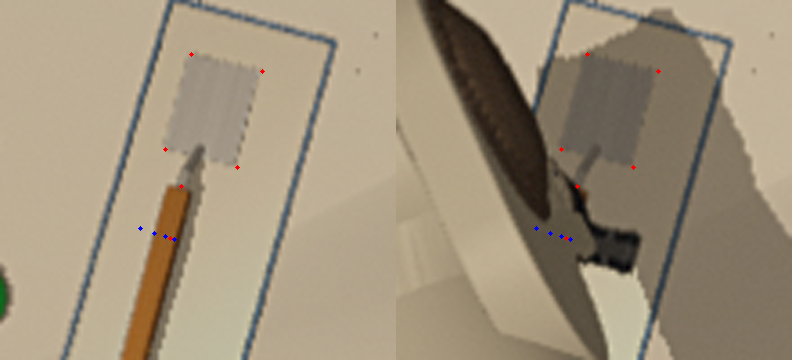

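The scene view shows the fingers ending right above the grip, in line with it, though the reported tip lies lower (blue mark). So the tool stands higher than I supposed, or the fingers are behind the grip. I'll raise, open and compare.

```bash
python3 -m inch '[[0,0,3,0],[0,0,6,0],[0,0,8,0],[0,0,8,0],[0,0,8,0],[0,0,8,0],[0,0,8,0],[0,0,8,0]]' 4 ; python3 - <<'E'
from h import *
p,K=cam("scene"); o=bot.get_obs(); print(o["ee_pos"],o["opening"])
e=np.array(o["ee_pos"]); x0,y0=150,60
im=cv2.resize(p["img"][60:200,150:290,::-1].copy(),None,fx=4,fy=4,interpolation=cv2.INTER_CUBIC)
X=[e+[0,0,-.008],e,e+[0,0,.011],e+[0,0,.065]]
for i,q in enumerate(proj(p,K,X)): cv2.circle(im,(int((q[0]-x0+.5)*4),int((q[1]-y0+.5)*4)),3,[(255,0,0),(0,255,0),(0,0,255),(255,255,0)][i],-1)
cv2.imwrite("pics/s2.png",im)
E
```

```text
time: 5.0
ee_pos: [0.4756, 0.2476, 0.1119]
tcp_rot: [-180.0, -0.0, 167.2]
wrist_force: [0.1, 0.4, -0.5]
opening: 0.0401
grasp_force: 0.0
[0.47565895 0.24764558 0.11206623] 0.0398271055749354
```

View pics/s2.png

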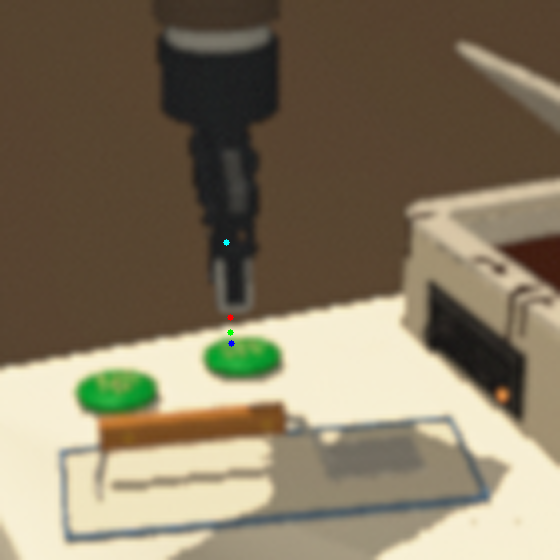

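The fingers are open about 4 cm; the near finger's tip shows at (234,308), well above the reported tip (231,343). I'll find the height that fits, and look from the top too.

```bash
python3 - <<'E'
from h import *
from scipy.optimize import brentq
p,K=cam("scene"); e=np.array(bot.get_obs()["ee_pos"]); d=np.array([.225,.974,0])
for off in(.02,.028,-.02,0):
    b=e-off*d
    z=brentq(lambda z:proj(p,K,[b[0],b[1],z])[0,1]-136.5,0,.4); print(off,z,proj(p,K,[b[0],b[1],z])[0], "reported tip",e[2]-.008)
p,K=cam("top"); x0,y0=130,140
im=cv2.resize(p["img"][140:260,130:260,::-1].copy(),None,fx=4,fy=4,interpolation=cv2.INTER_CUBIC)
X=[e-.02*d+[0,0,-.008],e-.02*d+[0,0,.024],e+[0,0,-.008]]
for i,q in enumerate(proj(p,K,X)): cv2.circle(im,(int((q[0]-x0+.5)*4),int((q[1]-y0+.5)*4)),3,[(255,0,0),(0,255,0),(0,0,255)][i],-1)
cv2.imwrite("pics/t3.png",im)
E
```

```text
0.02 0.1389956985225293 [207.8319319 136.5      ] reported tip 0.10413665894969976
0.028 0.14246158271797577 [208.1972026 136.5      ] reported tip 0.10413665894969976
-0.02 0.12166632366601993 [206.08666033 136.5       ] reported tip 0.10413665894969976
0 0.13033100173897785 [206.94284968 136.5       ] reported tip 0.10413665894969976
```

View pics/t3.png

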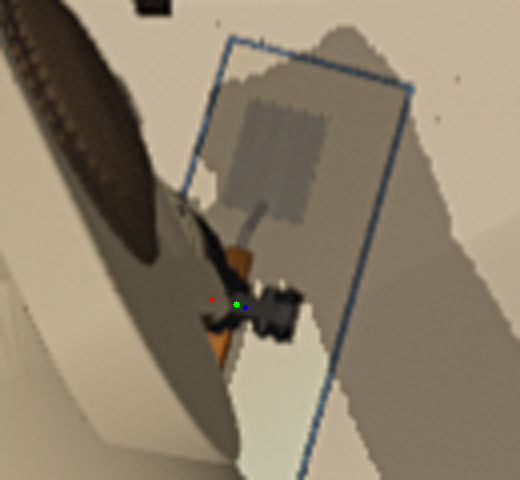

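```bash
python3 -m inch '[[0,0,-2.5,0],[0,0,-5,0],[0,0,-7,0],[0,0,-9,0],[0,0,-9.6,0],[0,0,-9.9,0],[0,0,-9.9,0],[0,0,-9.9,0]]' 5;  python3 -m inch '[[0,0,0,0],[0,0,0,0],[0,0,0,0],[0,0,0,0],[0,0,0,0],[0,0,0,0],[0,0,0,0],[0,0,0,0]]' 0 30
```

```text
time: 6.15
ee_pos: [0.4761, 0.2479, 0.014]
tcp_rot: [180.0, 0.0, 167.2]
wrist_force: [0.3, 0.6, -0.2]
opening: 0.0499
grasp_force: 0.0
time: 7.15
ee_pos: [0.4759, 0.2477, 0.0134]
tcp_rot: [180.0, 0.0, 167.2]
wrist_force: [0.0, -1.7, 4.3]
opening: 0.015
grasp_force: 35.6
```

It grips now, so the real tool is about 35 mm higher than reported. I'll open, go 12 mm deeper, and close firmly.

```bash
python3 -m inch '[[0,0,0,0],[0,0,0,0],[0,0,0,0],[0,0,-0.5,0],[0,0,-1,0],[0,0,-1.2,0],[0,0,-1.2,0],[0,0,-1.2,0]]' 4 30;  python3 -m inch '[[0,0,0,0],[0,0,0,0],[0,0,0,0],[0,0,0,0],[0,0,0,0],[0,0,0,0],[0,0,0,0],[0,0,0,0]]' 0 100
```

```text
time: 8.15
ee_pos: [0.4758, 0.2477, 0.0014]
tcp_rot: [180.0, 0.0, 167.2]
wrist_force: [0.6, 0.2, -0.2]
opening: 0.0398
grasp_force: 0.0
time: 9.15
ee_pos: [0.476, 0.2479, 0.0015]
tcp_rot: [180.0, 0.0, 167.2]
wrist_force: [0.3, 2.4, 4.5]
opening: 0.0143
grasp_force: 97.5
```

```bash
python3 -m inch '[[0,0,3,0],[0,0,6,0],[0.1,-2,7,-10],[0.2,-4,7,-20],[0.4,-6,7,-30],[0.6,-8,7,-40],[0.7,-10.4,7,-50],[0.8,-12.4,7,-60]]'; python3 -m inch '[[0,0,0,-5],[0,0,0,-5],[0,0,-2,-5],[0,0,-4,-5],[0,0,-5,-5],[0,0,-5,-5],[0,0,-5,-5],[0,0,-5,-5]]'
python3 - <<'E'
from h import *
p,K=cam("top"); o=bot.get_obs(); e=np.array(o["ee_pos"]); print(e,o["tcp_rot"],o["wrist_force"])
# predicted blade corners
a=np.radians(o["tcp_rot"][2]-180); c,s=np.cos(a),np.sin(a); zb=e[2]+.0015
X=[[e[0]+c*x-s*y,e[1]+s*x+c*y,zb+.0025] for x,y in((.06,.026),(.13,.026),(.13,-.026),(.06,-.026))]
x0,y0=240,130
im=cv2.resize(p["img"][130:270,240:400,::-1].copy(),None,fx=5,fy=5,interpolation=cv2.INTER_CUBIC)[:600]
bx=np.radians(-78.2);B=lambda x,y,z:[.5363+np.cos(bx)*x-np.sin(bx)*y,-.1055+np.sin(bx)*x+np.cos(bx)*y,z]
X+=[B(-.108,.13,.004),B(-.108,-.13,.004),B(0,.115,.011),B(0,-.115,.011),B(.138,.116,.023),B(.138,-.116,.023),B(-.0459,-.0045,.022)]
for i,q in enumerate(proj(p,K,X)): cv2.circle(im,(int((q[0]-x0+.5)*5),int((q[1]-y0+.5)*5)),3,(0,0,255) if i<4 else (255,0,0),-1)
cv2.imwrite("pics/t4.png",im)
E
```

```text
time: 10.15
ee_pos: [0.4829, 0.1224, 0.0703]
tcp_rot: [-179.9, 0.0, 106.8]
wrist_force: [0.8, -0.1, -0.6]
opening: 0.0145
grasp_force: 97.3
time: 11.15
ee_pos: [0.4842, 0.1238, 0.022]
tcp_rot: [179.9, -0.0, 102.2]
wrist_force: [-0.0, 0.3, -1.4]
opening: 0.0149
grasp_force: 97.3
[0.48413712 0.12380118 0.02193287] [ 1.79943999e+02 -9.16172171e-04  1.02186875e+02] [-0.17302071  0.70184806 -0.70149238]
```

View pics/t4.png

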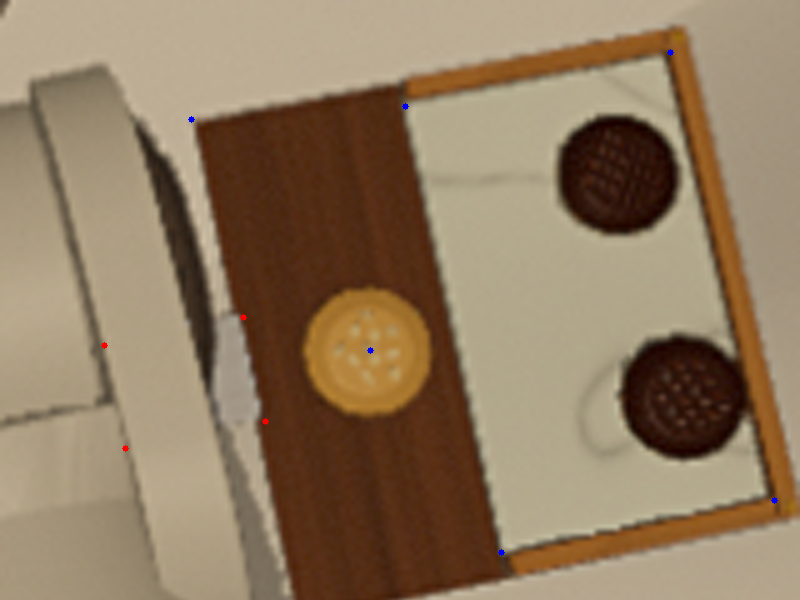

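The picture shows the model points agreeing with the board to about 1 px. The blade's front edge is at (244..262, 313..420), just behind the biscuit at (368,351). I'll feel for the apron with the blade.

```bash
python3 -m inch '[[0.2,-1,-1,0],[0.2,-1,-1.6,0],[0.2,-1,-1.8,0],[0.2,-1,-1.9,0],[0.2,-1,-2.0,0],[0.2,-1,-2.0,0],[0.2,-1,-2.0,0],[0.2,-1,-2.0,0]]'
```

```text
time: 12.2
ee_pos: [0.4858, 0.1138, 0.0017]
tcp_rot: [180.0, -0.0, 102.2]
wrist_force: [-2.0, -0.5, 5.6]
opening: 0.0144
grasp_force: 98.0
```

Contact came at the expected height. Now I'll lift slightly and slide under the rim until the biscuit meets the step.

```bash
python3 -m inch '[[0,0,0.15,0],[0.14,-0.69,0.15,0],[0.29,-1.37,0.15,0],[0.43,-2.06,0.15,0],[0.57,-2.74,0.15,0],[0.71,-3.43,0.15,0],[0.84,-4.01,0.15,0],[0.88,-4.21,0.15,0]]'
python3 - <<'E'
from h import *
p,K=cam("scene"); im=cv2.resize(p["img"][180:320,200:400,::-1],None,fx=4,fy=4,interpolation=cv2.INTER_CUBIC); cv2.imwrite("pics/s5.png",im); 
o=bot.get_obs();print(o["ee_pos"],o["wrist_force"])
E
```

```text
time: 13.2
ee_pos: [0.4951, 0.0714, 0.0033]
tcp_rot: [179.9, -0.0, 102.1]
wrist_force: [0.4, 1.6, -1.0]
opening: 0.0144
grasp_force: 97.9
[0.4947953  0.07083457 0.00291613] [ 0.0551056  -3.17536666  1.03861373]
```

View pics/s5.png

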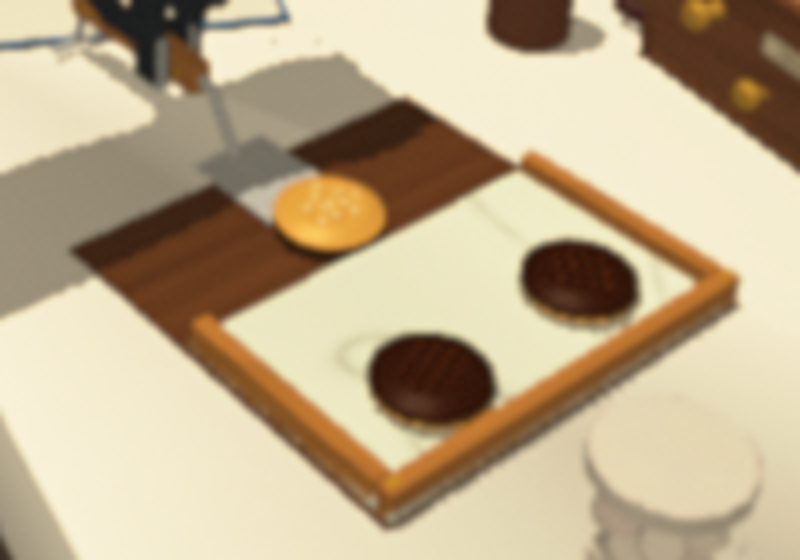

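The biscuit is against the step at (330,215) with the blade under its rear rim. Now the lift-and-push arc.

```bash
python3 -m inch '[[0.02,-0.1,0.6,0],[0.06,-0.29,1.2,0],[0.1,-0.49,1.8,0],[0.14,-0.69,2.4,0],[0.2,-0.98,2.9,0],[0.29,-1.37,3.3,0],[0.39,-1.86,3.7,0],[0.49,-2.35,4.1,0]]'
cat > look.py <<'E'
from h import *
import sys
bx=np.radians(-78.2)
def toB(P): d=np.array(P)[:2]-[.5363,-.1055]; return np.round(1000*np.array([np.cos(bx)*d[0]+np.sin(bx)*d[1],-np.sin(bx)*d[0]+np.cos(bx)*d[1]]),1)
p,K=cam("top"); hsv=cv2.cvtColor(p["img"],cv2.COLOR_RGB2HSV); H,S,V=[c.astype(int) for c in cv2.split(hsv)]
# board region via projected marble + apron
B=lambda x,y,z:[.5363+np.cos(bx)*x-np.sin(bx)*y,-.1055+np.sin(bx)*x+np.cos(bx)*y,z]
m=np.zeros(H.shape,np.uint8); cv2.fillPoly(m,[proj(p,K,[B(.003,.112,.011),B(.136,.112,.018),B(.136,-.112,.018),B(.003,-.112,.011)]).round().astype(np.int32)],1)
for nm,mk in (("dark",(m>0)&(V<85)),("pale",(H<25)&(S>120)&(V>150)&(cv2.dilate(m,np.ones((45,45)))>0))):
    n,l,s,c=cv2.connectedComponentsWithStats(mk.astype(np.uint8))
    for i in range(1,n):
        if s[i,4]>60:
            ys,xs=np.where(l==i); Q=np.array([toB(ray(p,K,q,.022)) for q in zip(xs,ys)])
            print(nm,s[i,4],"mid",(Q.max(0)+Q.min(0))/2,"size",np.ptp(Q,axis=0))
for n in("biscuit","neighbour_a"): print(n,[(round(r["score"],2),toB(ray(p,K,r["point"],.020))) for r in bot.landmark_of(n,p)[:4]])
o=bot.get_obs(); e=o["ee_pos"]; a=np.radians(o["tcp_rot"][2]-180); print("ee",e,"tip",toB([e[0]+.13*np.cos(a),e[1]+.13*np.sin(a)]),o["wrist_force"])
E
python3 look.py
```

```text
time: 14.25
ee_pos: [0.4995, 0.0477, 0.044]
tcp_rot: [-180.0, 0.0, 102.2]
wrist_force: [-0.0, -0.2, -0.8]
opening: 0.0145
grasp_force: 98.0
dark 457 mid [96.9  59.05] size [61.8 60.5]
dark 489 mid [104.95 -57.3 ] size [63.1 61. ]
biscuit [(0.88, array([-494.3,  109.9])), (0.88, array([-510.3,   -9.3]))]
neighbour_a [(0.87, array([96.4, 61.7])), (0.75, array([107.4, -61.3]))]
ee [0.49962707 0.0477758  0.04397171] tip [-27.5  -3.8] [ 0.13004479  0.25946592 -1.29824751]
```

```bash
python3 -m inch '[[0.1,-0.49,0.3,0],[0.2,-0.98,0.5,0],[0.31,-1.47,0.5,0],[0.41,-1.96,0.5,0],[0.51,-2.45,0.5,0],[0.6,-2.84,0.5,0],[0.67,-3.23,0.5,0],[0.71,-3.43,0.5,0]]'; python3 look.py
```

```text
time: 15.4
ee_pos: [0.5066, 0.0135, 0.0487]
tcp_rot: [-180.0, 0.0, 102.2]
wrist_force: [-1.0, 0.2, -0.2]
opening: 0.0141
grasp_force: 97.9
biscuit [(0.92, array([-500.3,  105.6])), (0.62, array([-510.2,   -8.5]))]
neighbour_a [(0.49, array([112.9, -51.1]))]
ee [0.50658453 0.01375427 0.04881133] tip [ 7.2 -3.9] [ 0.4561679   0.09244504 -0.9464319 ]
```

```bash
python3 -m inch '[[-0.2,1,0.2,0],[-0.4,2,0.2,0],[-0.7,3.4,0.2,0],[-1,4.9,0.2,0],[-1.3,6.4,0.2,0],[-1.6,7.8,0.2,0],[-1.6,7.8,0.2,0],[-1.6,7.8,0.2,0]]'; python3 look.py; python3 - <<'E'
from h import *
p,K=cam("top"); cv2.imwrite("pics/t6.png",np.hstack([cv2.resize(p["img"][140:270,270:400,::-1],None,fx=3,fy=3,interpolation=cv2.INTER_CUBIC),cv2.resize(cam("scene")[0]["img"][190:320,230:366,::-1],(408,390),interpolation=cv2.INTER_CUBIC)]))
E
```

```text
time: 16.55
ee_pos: [0.4906, 0.0917, 0.0508]
tcp_rot: [-180.0, 0.0, 102.2]
wrist_force: [-0.5, 0.7, -1.2]
opening: 0.0144
grasp_force: 97.9
dark 455 mid [96.9 59.3] size [61.8 60. ]
dark 472 mid [39.1 -4.1] size [60.8 60.8]
dark 484 mid [104.95 -57.3 ] size [63.1 61. ]
biscuit [(0.9, array([-505.7,  103.8])), (0.67, array([-511.4,   -6.6])), (0.65, array([35., -4.])), (0.37, array([ 4.2, -1.8]))]
neighbour_a [(0.71, array([110.1, -70. ])), (0.63, array([36.8, -2.8])), (0.59, array([99. , 60.4]))]
ee [0.49065687 0.09138082 0.05077855] tip [-72.1  -3.7] [-0.34080677  0.01721073 -0.43574684]
```

View pics/t6.png

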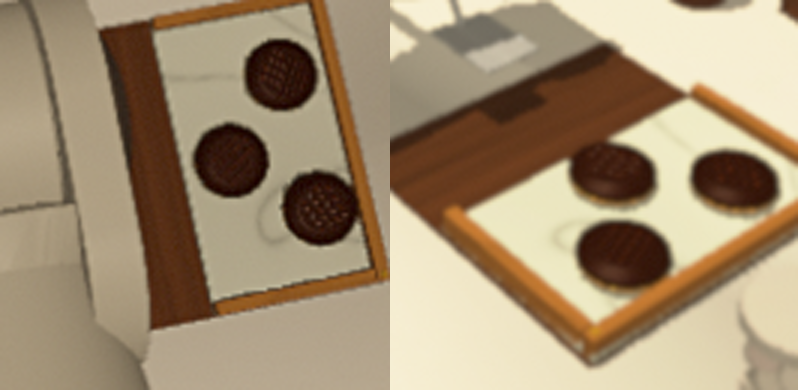

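Flipped cleanly: it lies chocolate side up at board (39,-4), left picture (231,160), with the neighbours at (97,59) and (105,-57). Now the blade comes down to rim height for the push.

```bash
python3 -m inch '[[0.1,-0.5,-1.5,0],[0.3,-1.5,-2.8,0],[0.6,-2.9,-3.5,0],[0.9,-4.3,-3.5,0],[1.15,-5.5,-3.5,0],[1.35,-6.5,-3.5,0],[1.5,-7.2,-3.5,0],[1.53,-7.34,-3.5,0]]'; python3 -m inch '[[0.1,-0.4,0,0],[0.26,-0.87,0,0],[0.41,-1.33,0,0],[0.57,-1.79,0,0],[0.74,-2.25,0,0],[0.92,-2.7,0,0],[1.05,-3.18,0,0],[1.15,-3.68,0,0]]'; python3 look.py
```

```text
time: 17.8
ee_pos: [0.506, 0.018, 0.0159]
tcp_rot: [180.0, -0.0, 102.1]
wrist_force: [0.0, -0.6, -1.6]
opening: 0.0145
grasp_force: 97.9
time: 18.8
ee_pos: [0.5174, -0.0188, 0.0158]
tcp_rot: [-180.0, 0.0, 102.2]
wrist_force: [-0.0, 0.7, -1.0]
opening: 0.0142
grasp_force: 98.0
biscuit [(0.72, array([-498.9,   99.5]))]
neighbour_a []
ee [ 0.51738935 -0.01871543  0.01576608] tip [41.2  0. ] [ 0.46857549  0.42471057 -2.17796351]
```

```bash
python3 -m inch '[[0.1,-0.45,0,0],[0.18,-0.88,0,0],[0.27,-1.3,0,0],[0.36,-1.73,0,0],[0.45,-2.15,0,0],[0.53,-2.55,0,0],[0.61,-2.9,0,0],[0.65,-3.15,0,0]]'; python3 - <<'E'
from look import *
p,K=cam("scene")
for n in("biscuit","neighbour_a"): print(n,[(round(r["score"],2),toB(ray(p,K,r["point"],.020))) for r in bot.landmark_of(n,p)[:4]])
E
```

```text
time: 19.95
ee_pos: [0.5239, -0.0502, 0.0158]
tcp_rot: [-180.0, 0.0, 102.2]
wrist_force: [-0.8, 0.1, -1.4]
opening: 0.0145
grasp_force: 98.0
dark 344 mid [19.3  63.55] size [40.6 94.9]
biscuit [(0.94, array([-511.3,    1.9])), (0.62, array([-498. ,  107.5]))]
neighbour_a []
ee [ 0.52384772 -0.05009286  0.01576577] tip [73.2 -0. ] [ 0.04951577  0.45588919 -0.3054024 ]
biscuit [(0.69, array([-513. ,   -3.9])), (0.67, array([-489. ,  103.9])), (0.62, array([98.1, -2.5]))]
neighbour_a [(0.84, array([98. , 64.5])), (0.79, array([108.1, -54. ]))]
```

```bash
python3 -m inch '[[0.02,-0.1,0,0],[0.04,-0.2,0,0],[0.04,-0.2,0,0],[0.04,-0.2,0,0],[0.04,-0.2,0,0],[0.04,-0.2,0,0],[0.04,-0.2,0,0],[0.04,-0.2,0,0]]'; python3 -m inch '[[-0.1,0.5,0,0],[-0.5,2.4,0.2,0],[-1.2,5.8,1,0],[-2,9.5,2,0],[-2.5,12,2,0],[-2.9,14,2,0],[-3,14.7,2,0],[-3,14.7,2,0]]'; python3 look.py
```

```text
time: 21.25
ee_pos: [0.5242, -0.0519, 0.0158]
tcp_rot: [-180.0, -0.0, 102.2]
wrist_force: [-0.5, 0.6, -0.7]
opening: 0.0146
grasp_force: 98.0
time: 22.25
ee_pos: [0.494, 0.0956, 0.0358]
tcp_rot: [180.0, 0.0, 102.2]
wrist_force: [0.2, -0.8, -1.5]
opening: 0.0144
grasp_force: 97.8
dark 1429 mid [ 1.0305e+02 -1.0000e-01] size [ 67.3 188. ]
biscuit [(0.9, array([-512.7,  -10.1])), (0.87, array([-501.7,  108.2])), (0.58, array([101.,   2.])), (0.24, array([-1.7,  5.5]))]
neighbour_a [(0.82, array([98.8, 68.9])), (0.78, array([114.3, -72.3])), (0.37, array([3.3, 2.8]))]
ee [0.49431181 0.09463052 0.03577995] tip [-74.5   0.6] [ 0.40549025  0.13410158 -1.35611605]
```

```bash
cat > discs.py <<'E'
from look import *
from scipy.optimize import minimize
mk=(V<85)&(cv2.dilate(m,np.ones((5,5)))>0)
ys,xs=np.where(mk); Q=np.array([toB(ray(p,K,q,.022)) for q in zip(xs,ys)])
gx,gy=np.meshgrid(np.arange(40,140,2),np.arange(-114,115,2))
T=np.array([np.min(np.hypot(*(Q-[a,b]).T)) for a,b in zip(gx.ravel(),gy.ravel())])<1.6
def cost(v):
    s=np.zeros(T.shape)
    for i in range(3):
        d=np.hypot(gx.ravel()-v[2*i],gy.ravel()-v[2*i+1]); s=np.maximum(s,1/(1+np.exp((d-31)/1.5)))
    return np.sum((s-T)**2)
r=minimize(cost,[102,62,104,0,106,-64],method="Nelder-Mead",options=dict(maxiter=4000,maxfev=4000)); print(np.round(r.x,1),r.fun)
E
python3 discs.py|tail -2
```

```text
ee [0.49433239 0.09455166 0.03575046] tip [-74.4   0.6] [ 0.3314542  -0.07218144 -0.89094056]
[100.9  62.9 104.8   0.  107.3 -63.2] 238.3453847529944
```

```bash
python3 -m inch '[[0.4,-1.9,-1,0],[0.8,-3.8,-2,0],[1.2,-5.8,-2,0],[1.6,-7.7,-2,0],[2,-9.6,-2,0],[2.4,-11.5,-2,0],[2.8,-13.4,-2,0],[2.96,-14.2,-2,0]]'; python3 -m inch '[[0.02,-0.1,0,0],[0.04,-0.2,0,0],[0.06,-0.3,0,0],[0.08,-0.39,0,0],[0.1,-0.49,0,0],[0.12,-0.59,0,0],[0.12,-0.59,0,0],[0.12,-0.59,0,0]]'
```

```text
time: 23.55
ee_pos: [0.5241, -0.0482, 0.0157]
tcp_rot: [-180.0, 0.0, 102.1]
wrist_force: [0.5, 0.5, -0.4]
opening: 0.0147
grasp_force: 97.8
time: 24.55
ee_pos: [0.525, -0.0528, 0.0158]
tcp_rot: [-180.0, 0.0, 102.2]
wrist_force: [-0.2, -0.6, -0.5]
opening: 0.0143
grasp_force: 98.0
```

```bash
python3 -m inch '[[0.01,-0.05,0,0],[0.02,-0.1,0,0],[0.03,-0.15,0,0],[0.04,-0.2,0,0],[0.04,-0.2,0,0],[0.04,-0.2,0,0],[0.04,-0.2,0,0],[0.04,-0.2,0,0]]'; python3 -m inch '[[0.01,-0.05,0,0],[0.02,-0.1,0,0],[0.03,-0.15,0,0],[0.04,-0.2,0,0],[0.04,-0.2,0,0],[0.04,-0.2,0,0],[0.04,-0.2,0,0],[0.04,-0.2,0,0]]'
```

```text
time: 25.55
ee_pos: [0.5254, -0.0543, 0.0158]
tcp_rot: [180.0, -0.1, 102.2]
wrist_force: [-1.2, 4.6, -0.2]
opening: 0.014
grasp_force: 98.1
time: 26.55
ee_pos: [0.5254, -0.0546, 0.016]
tcp_rot: [180.0, -0.2, 102.3]
wrist_force: [-4.0, 15.4, 3.7]
opening: 0.0145
grasp_force: 98.7
```

```bash
python3 -m inch '[[-0.4,1.96,0,0],[-0.8,3.92,0.5,0],[-1.23,5.87,1.5,0],[1,6.3,1.5,0],[3.2,6.8,1.5,0],[5.23,7.22,1.5,0],[5.23,7.22,0.5,0],[5.23,7.22,0,0]]'; python3 -m inch '[[0.15,-0.8,0,0],[0.35,-1.7,0,0],[0.55,-2.6,0,0],[0.74,-3.5,0,0],[0.9,-4.3,0,0],[1.02,-4.9,0,0],[1.12,-5.4,0,0],[1.15,-5.5,0,0]]';  python3 -m inch '[[0.01,-0.04,0,0],[0.01,-0.07,0,0],[0.02,-0.1,0,0],[0.03,-0.13,0,0],[0.03,-0.15,0,0],[0.03,-0.15,0,0],[0.03,-0.15,0,0],[0.03,-0.15,0,0]]'
```

```text
time: 27.55
ee_pos: [0.577, 0.0157, 0.0147]
tcp_rot: [-179.9, -0.0, 102.2]
wrist_force: [-0.1, -0.8, -0.4]
opening: 0.0143
grasp_force: 97.9
time: 28.55
ee_pos: [0.5896, -0.0396, 0.0157]
tcp_rot: [-180.0, -0.0, 102.2]
wrist_force: [-1.0, 3.4, -0.0]
opening: 0.0145
grasp_force: 98.0
time: 29.55
ee_pos: [0.5898, -0.0401, 0.0159]
tcp_rot: [180.0, -0.1, 102.2]
wrist_force: [-2.2, 7.1, 0.9]
opening: 0.0146
grasp_force: 98.2
```

```bash
python3 -m inch '[[-0.4,1.96,0,0],[-0.9,4.4,1,0],[-1.4,6.85,2,0],[-2,9.8,3,0],[-2.6,12.7,4,0],[-3.07,14.7,5,0],[-5,14.5,5,0],[-6,14.1,5,0]]';python3 discs.py|tail -2
```

```text
time: 30.55
ee_pos: [0.5292, 0.1003, 0.0659]
tcp_rot: [180.0, 0.0, 102.2]
wrist_force: [0.5, -0.1, -0.5]
opening: 0.0144
grasp_force: 97.9
ee [0.52993635 0.09959596 0.06595335] tip [-72.1  36.5] [ 0.28729874 -0.07600556 -1.10911545]
[106.3  63.  106.9  -0.  107.3 -63.2] 233.0403502869363
```

All three are in line at the fence (x ≈ 106–107, y ≈ 63, 0, −63). Now the spatula goes back to its tray.

```bash
python3 -m inch '[[-0.7,2,1,10],[-1.4,4,1,20],[-2.1,6,1,30],[-2.8,8,1,40],[-3.5,10,1,50],[-4.2,12,1,60],[-4.9,13.8,1,65],[-5.35,14.8,1,65]]'; python3 -m inch '[[0,0,-1,0],[0,0,-2,0],[0,0,-3,0],[0,0,-3.5,0],[0,0,-3.5,0],[0,0,-3.5,0],[0,0,-3.5,0],[0,0,-3.5,0]]'
```

```text
time: 31.7
ee_pos: [0.4766, 0.2485, 0.0756]
tcp_rot: [-180.0, 0.0, 167.1]
wrist_force: [0.3, -0.9, -1.7]
opening: 0.0144
grasp_force: 97.9
time: 32.7
ee_pos: [0.4766, 0.248, 0.041]
tcp_rot: [180.0, 0.0, 167.2]
wrist_force: [-1.0, 0.2, -1.0]
opening: 0.0147
grasp_force: 97.9
```

Now I'll lower it the last 39 mm, then open and rise.

```bash
python3 -m inch '[[0,0,-1,0],[0,0,-2,0],[0,0,-3,0],[0,0,-3.5,0],[0,0,-3.7,0],[0,0,-3.85,0],[0,0,-3.9,0],[0,0,-3.9,0]]'
```

```text
time: 33.7
ee_pos: [0.4766, 0.2479, 0.002]
tcp_rot: [180.0, 0.0, 167.2]
wrist_force: [-0.5, -0.3, -0.8]
opening: 0.0142
grasp_force: 97.9
```

```bash
python3 -m inch '[[0,0,-0.03,0],[0,0,-0.06,0],[0,0,-0.08,0],[0,0,-0.08,0],[0,0,-0.08,0],[0,0,-0.08,0],[0,0,-0.08,0],[0,0,-0.08,0]]'; python3 -m inch '[[0,0,0,0],[0,0,0,0],[0,0,0,0],[0,0,0,0],[0,0,0,0],[0,0,0,0],[0,0,0,0],[0,0,0,0]]' 4.5 30; python3 -m inch '[[0,0,1,0],[0,0,3,0],[0,0,6,0],[0,0,9,0],[-2,3,13,0],[-6,7,15,0],[-10,10,17,0],[-14,13,18,0]]'; python3 -m inch '[[-4,3,0,0],[-8,6,0,0],[-12,9,0,0],[-12,9,0,0],[-12,9,0,0],[-12,9,0,0],[-12,9,0,0],[-12,9,0,0]]'
python3 - <<'E'
from h import *
p,K=cam("top"); H,S,V=[c.astype(int) for c in cv2.split(cv2.cvtColor(p["img"],cv2.COLOR_RGB2HSV))]
sub=np.zeros(H.shape,bool); sub[140:280,150:250]=1
P,r=rect(p,K,sub&(H<20)&(S>120),.054); print("grip",r)
print([(x["score"],ray(p,K,x["point"],.043)) for x in bot.landmark_of("spatula",p)[:2]])
E
python3 discs.py|tail -1
```

```text
time: 34.7
ee_pos: [0.4768, 0.248, 0.0015]
tcp_rot: [180.0, 0.0, 167.2]
wrist_force: [-1.6, 0.2, 5.0]
opening: 0.0144
grasp_force: 98.9
time: 35.7
ee_pos: [0.4765, 0.2479, 0.001]
tcp_rot: [180.0, 0.0, 167.2]
wrist_force: [0.7, 0.5, 0.0]
opening: 0.0448
grasp_force: 0.0
time: 36.7
ee_pos: [0.3354, 0.379, 0.1831]
tcp_rot: [179.9, 0.1, 167.2]
wrist_force: [-0.3, 0.0, -0.1]
opening: 0.0447
grasp_force: 0.0
time: 37.7
ee_pos: [0.217, 0.4676, 0.181]
tcp_rot: [180.0, 0.0, 167.1]
wrist_force: [0.3, -0.5, 0.2]
opening: 0.045
grasp_force: 0.0
grip ((446.61358642578125, 244.710205078125), (17.3633975982666, 128.31930541992188), 70.2916030883789)
[]
[106.2  63.1 106.8  -0.  107.3 -63.3] 212.27293360297017
```

```bash
python3 - <<'E'
from h import *
from scipy.optimize import minimize
from scipy.spatial.transform import Rotation as Ro
box=np.array([[x,y,z] for x in(-.095,.035) for y in(-.008,.008) for z in(-.011,.011)])
vs=[]
for n,(a,b,c,d) in(("top",(150,250,140,280)),("scene",(160,280,130,200))):
    p,K=cam(n); H,S,V=[t.astype(int) for t in cv2.split(cv2.cvtColor(p["img"],cv2.COLOR_RGB2HSV))]
    mk=(H<20)&(S>(120 if n=="top" else 110))&(V<190); s=np.zeros(H.shape,bool); s[c:d,a:b]=1; mk&=s
    k,l,st,_=cv2.connectedComponentsWithStats(mk.astype(np.uint8)); i=1+np.argmax(st[1:,4]); print(n,st[i]); vs.append((p,K,(l==i).astype(np.float32)))
def sil(v,X):
    q=cv2.convexHull((proj(v[0],v[1],X)*16+0).round().astype(np.int32).reshape(-1,1,2)); m=np.zeros(v[2].shape,np.uint8)
    big=np.zeros((v[2].shape[0]*4,v[2].shape[1]*4),np.uint8); cv2.fillConvexPoly(big,(q/4).round().astype(np.int32)+2,1)
    return cv2.resize(big.astype(np.float32),m.shape[::-1],interpolation=cv2.INTER_AREA)
def cost(v):
    X=Ro.from_euler("xyz",v[3:]*np.array([10,3,3]),degrees=True).apply(box)+v[:3]/100
    return sum(np.abs(sil(w,X)-w[2]).sum() for w in vs)
for roll in(0,30,-30,90,-90):
    r=minimize(cost,[47.5,23.5,4.3 if abs(roll)<90 else 2.6,roll/10,0,-19.7/3],method="Nelder-Mead",options=dict(maxfev=500,initial_simplex=None)); print(roll,np.round(r.x*[1,1,1,10,3,3],2),round(r.fun,1))
# blade centre found by darkness of shading in top: mean saturation inside predicted standing blade
p,K,_=vs[0]; hs=cv2.cvtColor(p["img"],cv2.COLOR_RGB2HSV); a=np.radians(-19.7)
m=np.zeros(hs.shape[:2],np.uint8); cv2.fillPoly(m,[proj(p,K,[[.4749+np.cos(a)*x-np.sin(a)*y,.2346+np.sin(a)*x+np.cos(a)*y,.0055] for x,y in((.065,.022),(.125,.022),(.125,-.022),(.065,-.022))]).round().astype(np.int32)],1)
print("blade px",hs[m>0].mean(0),hs[m>0].std(0), "tray ref",hs[205,228])
sm=(hs[...,1]<35)&(hs[...,2]>90); sm[:, :150]=0; sm[:,250:]=0; sm[:140]=0; sm[290:]=0
P,r=rect(p,K,sm,.005); print("grey",r)
E
```

```text
top [174 202  26  53 391]
scene [160 130  90  19 909]
0 [ 47.59  23.56   4.47   0.    -0.   -19.86] 1448.9
30 [ 47.56  23.6    4.31  29.95  -0.   -20.51] 1505.9
-30 [ 47.4   23.36   4.31 -29.06   0.   -20.62] 1530.9
90 [ 47.73  24.08   2.6   88.55   0.   -20.  ] 1503.6
-90 [ 47.7   24.09   2.61 -90.38   0.   -19.78] 1505.9
blade px [ 17.45132743  42.98893805 162.44469027] [0.78132121 2.12389726 6.37223257] tray ref [ 19  53 193]
grey ((643.4324951171875, 239.96224975585938), (12.119065284729004, 4.915438652038574), 72.37895965576172)
```

The blade's pixels fill the footprint predicted for a level spatula, and that footprint is inside the tray. The row of three hasn't moved, so I'm handing in.

```bash
python3 -c "
from workcell import bot
print(bot.job_done())"
```

```text
the job is handed in; nothing more can be done
None
```

I handed the job in at about 38 s: the biscuit is turned chocolate side up and sits at the back fence between its two neighbours, and the spatula stands level in its tray, about 13 mm and 7° off its starting pose (checked from camera measurements, as no verdict came back).

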